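Work a seized cup cutter out of a bamboo tube

TASK

A small cup cutter has seized in the bamboo tube that lies loose in the wooden cradle. Work it out by its shank, twisting back and forth as you ease it out along its own leaning axis, so that the tube stays lying where it is and is not lifted, rolled or shoved. Then stand the cutter upright, teeth down, in the round wooden dish, setting it down rather than dropping it, let go, and leave the other cutters and the bamboo offcut where they are.

Things in the scene. Friction and masses are not known exactly. Their poses are not given: they have to be found in the camera images.
- cutter_mid (a point): Steel cup cutter (hole saw), 66 mm tall, 110 g: below a round cup, 24 mm across, 30 mm high, teeth at its lower rim; above it a hexagon shank. This point is on its axis half-way up, 33 mm above the teeth, 3 mm above the cup's top. z: along its axis from teeth to shank. It starts 14 mm deep in the tube's hole, leaning 22.5 degrees from vertical, square to the tube, towards the robot's side.
- tube_hole (a point): Mouth of the hole (26 mm wide, 10 mm deep) on the tube's planed flat, 52 mm from the tube's axis. Axes are the tube's: y along it, z up; the hole's axis leans 22.5 degrees from z towards -x. The seized cutter is free after about 15 mm of travel. Straight, it rubs with 25 to 45 N, but the tube lifts at 9 N; while twisting, the rubbing goes mostly into the twist: the more turn per mm, the less pull.
- cradle: Fixed wooden cradle with two V-blocks, 170 mm by 210 mm and 86 mm high; origin under its centre on the table, y along the tube.
- dish: Round shallow turned wooden dish, loose, 300 g, 132 mm across the rim and 18 mm high; its flat floor is 6 mm above the table and about 92 mm wide. Origin under its centre.
- spare_wide: A wider cup cutter standing on the table, cup 42 mm across and 34 mm high, 68 mm tall over the shank, not to be disturbed. Origin under its centre.
- spare_narrow: A narrower cup cutter standing on the table, cup 18 mm across, 64 mm tall over the shank, not to be disturbed. Origin under its centre.
- offcut: A short bamboo offcut ring standing on the table, 68 mm across, 28 mm high, not to be disturbed. Origin under its centre.
- cutter_shank (a point): Good grasp point on the same cutter's hexagon shank (12 mm across flats, 36 mm long), on the axis 19 mm above cutter_mid and 14 mm below the shank's end; same axes. Two of the six flats face +y and -y: squeeze along y, firmly, fingers pointing down the axis. Twisting about the axis takes 0.3 to 0.6 N m; half a radian each way is plenty.
- tube_mid (a point): Centre of the bamboo tube, on its axis, 90 mm above the table; y along the tube. 110 mm in diameter, 240 mm long, 0.85 kg, loose in its cradle. Same axes as tube_hole.
Mind the look-alikes: they are no part of the job. There is more than one size of the dish; the one meant has the size given above.

How it is judged:
On the way, in this order (a step that is already met when the one before it is completed fails the run):
1. the cutter is out of the tube's hole and clear of it (distance between cutter_mid and tube_hole above 0.055 m), for 0.1 s.
2. the cutter is set down on the dish's floor, still held (horizontal distance between cutter_mid and dish below 0.04 m and z of cutter_mid in the frame of dish below 0.046 m and angle between cutter_mid's own z axis and vertical below 0.26 rad and contact force between the fingers and cutter above 0.5 N), for 0.05 s.
At the end, for the whole second after the job is handed in: The cutter stands upright (within 7 degrees), teeth down on the dish's floor, its axis within 40 mm of the dish's centre, released and at rest; the tube lies in its cradle with its hole within 10 mm of where it began (horizontal distance between cutter_mid and dish below 0.04 m and z of cutter_mid in the frame of dish between 0.034 and 0.042 m and angle between cutter_mid's own z axis and vertical below 0.12 rad and linear speed of cutter below 0.02 m/s and distance of tube_hole from where it was at the start of the episode below 0.01 m); the robot touches nothing.
It fails at once if the tube is lifted, rolled or shoved: its hole moves more than 10 mm (distance of tube_hole from where it was at the start of the episode above 0.01 m).
It fails at once if a spare cutter or the offcut is moved more than 25 mm (distance of any of spare_wide, spare_narrow, offcut from where it was at the start of the episode above 0.025 m).
It also fails if it takes over 72 s, if anything falls off the work surface, if the arm or the gripper's body presses on something with over 40 N, if the wrist force passes 120 N, or if a joint passes its speed limit or range.

ROBOT

A 7-joint arm with a two-finger parallel gripper is mounted at the origin on the work surface. World frame = base frame: x ahead of the robot, y to its left, z up, the work surface at z = 0. Lengths are in m, angles in rad, forces in N, time in s.
With the tool pointing down it reaches from about 0.425 to 0.875 m from the base axis. Payload 8.4 kg.
Tool frame: the origin (TCP) lies on the centre line of the jaws, within the pads' length; the fingertips stand 25 mm ahead of it and the grasp point (between the pads) lies 6 mm ahead of it; z points along the fingers, y is the direction in which the jaws open and shut (so a half turn about z gives the same grasp; the last joint's range is limited). The gripper opens to 87 mm and grips with 3 to 60 N. Pads are 19 mm wide; open, the fingers measure 117 mm over their backs; the gripper's body (75 mm by 190 mm) begins 51 mm behind the grasp point.
Start: joints at [1.216, 0.333, 0.04, 1.465, -0.013, 1.343, -0.059], TCP at [0.164, -0.629, 0.248] pointing down, gripper open.
Joint ranges: [-2.58, 2.58], [-0.38, 2.09], [-1.3, 1.39], [0.25, 2.4], [-1.5, 4.64], [0.08, 2.09], [-2.65, 2.65]. Speed limits (rad/s): [2.22, 2.22, 2.79, 2.79, 3.14, 3.14, 3.14].

INTERFACE

Orientations are given as a unit quaternion [w, x, y, z].
In Python, from bench import manip, vision, nets gives the robot as it stands.
- The arm moves only by the shell command python3 -m creep 'ROWS' [FORCE]. ROWS is JSON, a list of rows, each an object with "slide": the shift along the tool's x, y, z in mm, a list of three; "twist": the turn, a rotation vector about the tool's x, y, z in rad, a list of three; "grip": the finger opening in mm, from 0 to 87. In form: [{"slide": [dx, dy, dz], "twist": [ax, ay, az], "grip": grip}, ...]. A call has 1 to 12 rows; each row is the pose to reach, as a shift and turn from the pose measured when the call began, along the tool's axes at that moment; what a row does not reach only later rows make up. A row lasts 1/8 s, in which the tool goes at most 62.5 mm and 10.7 degrees, less where a joint would pass 70% of its speed; a pose out of reach is approached as far as the arm can. A call with a gripper value outside its range is refused whole. The fingers move at their own pace and stop on an object; FORCE is the grip in N (left out, the last holds). Time passes only in rows, so rows that repeat a pose let the fingers close. It gives the time, the measured TCP pose, the force and the opening at its end, in the units of the state.
- manip.state(): the state, without advancing time (a new reading comes with each control period).
- vision.read_camera(name): name is "scene" or "top" or "wrist"; returns a dict with "color" (420x560x3 uint8, blue, green, red), "range_z" (420x560 float32, m along the optical axis (not along the pixel's ray), 0 where there is no reading), "fx", "fy", "cx", "cy" (pixels), "rvec" (rotation vector, rad) and "tvec" (3), from world to camera coordinates, as OpenCV has them; the wrist camera has in their place "mount" (4x4, takes a point from camera to tool coordinates, whose origin is the TCP and whose axes are the flange's). Camera axes: x right, y down, z forward; pixel columns grow to the right and rows downward; lengths in m; the calibration is good to about 2 mm. A picture is of the moment at which its call begins: read the wrist's pose just before it.
- manip.finish_job(): hands the job in, once; it reports no verdict.
Trained networks look in the newest picture that a camera, given by its name, has taken for a name from the list of things; names that differ only in an ending like _2 or _b are one class to them, and where a whole thing is asked for, a point or a joint stands for the part that bears it (a point fixed in the world has none). Each returns a list of dicts, best first, with "p" (0 to 1); they miss things now and then, are a little off and sometimes report something else, mostly with a low value. They report only what shows in the picture. A call takes as long as a camera call. They do not tell look-alikes from the thing itself.
- nets.outline_of(camera, query): "mask" (420x560 bool, what is visible of it) and "extent" ([centre column, centre row, width, height] in pixels, round what is visible of it).
- nets.pinpoint(camera, query): "pixel" ([column, row] in pixels: a listed point, or the origin of a listed thing).
The state is a dict: "clock": time; "joint_pos": joint angles; "qd": joint speeds; "tau": joint torques, N m; "position": TCP position; "tool_rot": TCP orientation; "ft_force": force on the tool from outside, world axes, zero at the start; "wrist_torque": the same for the moment, N m; "grip_width": finger opening in m.
Only numpy, scipy, OpenCV 4.12 (cv2) and the standard library are available. Lean on these libraries where they do the work, as an engineer would, in place of code of your own. Each camera call takes 0.05 s, during which the arm holds its last target.

## Working session

There is one attempt and no reset: what is moved stays moved. The work goes in short steps, Python scripts to look and compute and a shell command to move; the robot and the scene stay as the last step left them, time stands still between calls to the robot, and variables do not carry over. Pictures are saved under pics/ and viewed, and the job is handed in when it is done.

```bash
ls -R . | head -30; mkdir -p pics
python3 - <<'E'
from bench import manip, vision, nets
import cv2
print(manip.state())
for n in ["scene","top","wrist"]:
    im=vision.read_camera(n); cv2.imwrite(f"pics/a_{n}.png",im["color"])
    print(n,{k:im[k] for k in im if k not in("color","range_z")})
    for q in ["cutter_mid","cutter_shank","tube_hole","dish","spare_wide","spare_narrow","offcut","cradle","tube_mid"]:
        print(q,[(round(d["p"],2),[round(float(v)) for v in d["pixel"]]) for d in nets.pinpoint(n,q)])
E
```

```text
.:
pics

./pics:
{'clock': 0.0, 'joint_pos': array([ 1.21577517,  0.33391714,  0.03990765,  1.46627058, -0.0133798 ,
        1.34330286, -0.05853228]), 'qd': array([-0.00090499, -0.00030545, -0.00221085, -0.00059172,  0.00105431,
       -0.00012053,  0.00075153]), 'tau': array([ 6.88455420e-04, -6.56376314e+01,  1.33583050e+00, -4.03809106e+01,
       -5.96008636e-02,  4.48281714e-02,  1.94837380e-04]), 'position': array([ 0.16431442, -0.62844434,  0.24665603]), 'tool_rot': array([-7.97282798e-04,  9.91835165e-01,  1.27523882e-01, -1.73959652e-04]), 'ft_force': array([-0.36487892, -0.70593322, -0.32711301]), 'wrist_torque': array([ 0.02477137, -0.05881967,  0.02099805]), 'grip_width': 0.08710459603189964}
scene {'fx': 501.3258234638196, 'fy': 501.3258234638196, 'cx': 277.96215091483003, 'cy': 207.17789341156956, 'rvec': array([ 0.8030171 ,  2.71245407, -0.87576871]), 'tvec': array([ 0.46682298, -0.07162618,  1.33708887])}
cutter_mid [(0.64, [355, 326])]
cutter_shank [(0.56, [354, 322])]
tube_hole [(0.72, [348, 334]), (0.47, [357, 322])]
dish [(0.81, [228, 224]), (0.81, [299, 130]), (
[... 614 characters left out ...]
4]), (0.37, [262, 124])]
offcut [(0.77, [246, 224]), (0.75, [319, 175])]
cradle []
tube_mid [(0.5, [246, 224])]
wrist {'fx': 376.6245444642288, 'fy': 376.6245444642288, 'cx': 276.98345883327346, 'cy': 206.86809040597734, 'mount': array([[-1.45728481e-03, -9.54917804e-01, -2.96866745e-01,
         8.09238243e-02],
       [ 9.99998726e-01, -1.19816956e-03, -1.05478136e-03,
         3.87332752e-04],
       [ 6.51532804e-04, -2.96867904e-01,  9.54918333e-01,
        -1.37875004e-01],
       [ 0.00000000e+00,  0.00000000e+00,  0.00000000e+00,
         1.00000000e+00]])}
cutter_mid []
cutter_shank []
tube_hole []
dish [(0.87, [32, 30])]
spare_wide []
spare_narrow []
offcut []
cradle []
tube_mid []
```

View pics/a_scene.png

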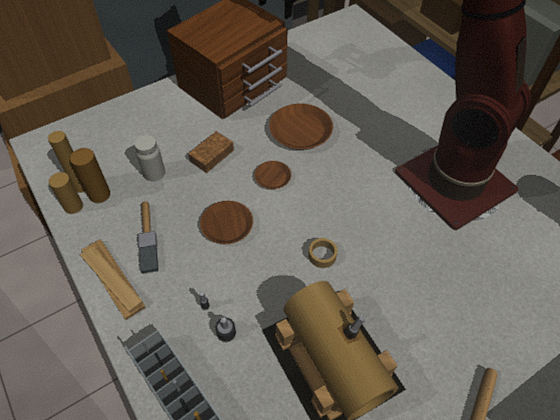

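View pics/a_top.png

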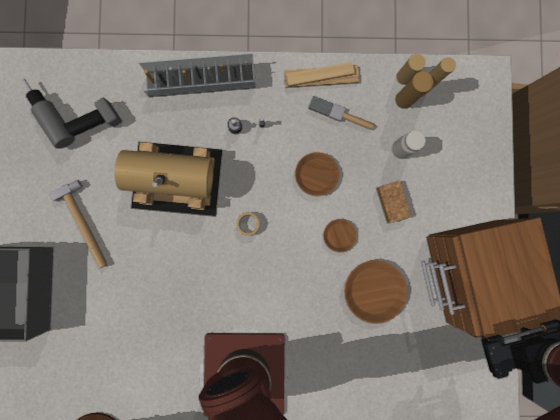

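View pics/a_wrist.png

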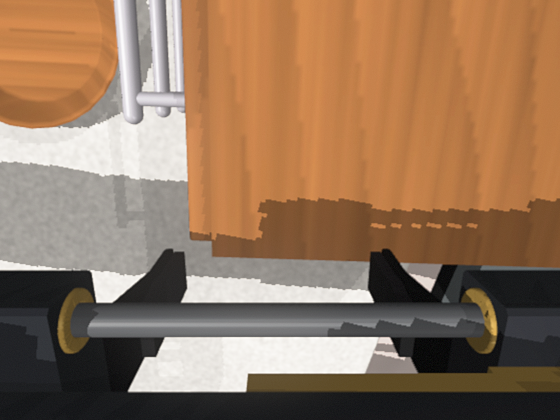

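The scene view shows the tube in its cradle at (340,350) with the seized cutter at (355,325). There are three dishes, at (226,222), (300,126) and (272,175), and the spares are at (226,328) and (204,302). In the top view, the cutter is at (158,180), the dishes at (318,174), (340,235) and (376,291), the spares at (235,125) and (262,124), and the offcut at (248,223).

```bash
cat > h.py <<'E'
import numpy as np, cv2
from scipy.spatial.transform import Rotation as Ro
from bench import manip, vision, nets
def pose():
    s=manip.state(); q=s["tool_rot"]; T=np.eye(4); T[:3,:3]=Ro.from_quat([q[1],q[2],q[3],q[0]]).as_matrix(); T[:3,3]=s["position"]; return T,s
def cloud(n):
    T,s=pose(); im=vision.read_camera(n); z=im["range_z"]; v,u=np.indices(z.shape)
    P=np.stack([(u-im["cx"])/im["fx"]*z,(v-im["cy"])/im["fy"]*z,z],-1)
    if n=="wrist": M=T@im["mount"]; W=P@M[:3,:3].T+M[:3,3]
    else:
        R=cv2.Rodrigues(im["rvec"])[0]; W=(P-im["tvec"])@R
    W[z==0]=np.nan
    return im,W
E
python3 - <<'E'
from h import *
for n in ["top","scene"]:
    im,W=cloud(n)
    np.save(f"W_{n}.npy",W)
    print(n,"table z",np.nanmedian(W[...,2]))
    for d in nets.outline_of(n,"dish")+nets.outline_of(n,"offcut")+nets.outline_of(n,"spare_wide")+nets.outline_of(n,"spare_narrow")+nets.outline_of(n,"cutter_mid"):
        m=d["mask"]; p=W[m]; p=p[~np.isnan(p[:,0])]
        if len(p)<5: continue
        lo,hi=np.percentile(p,[2,98],axis=0); c=(lo+hi)/2
        print(round(d["p"],2),np.round(d["extent"]),"c",c.round(3),"size",(hi-lo).round(3), "area-diam",)
    # tube: points with z>0.1 around
    if n=="top":
        m=np.zeros(W.shape[:2],bool); m[135:225,105:225]=1
        p=W[m]; p=p[(p[:,2]>.11)]
        lo,hi=np.percentile(p,[1,99],axis=0);print("tube",lo,hi)
    img=im["color"]
    for nm,(a,b) in {"cut":((158,178) if n=="top" else (355,325))}.items():
        c=img[b-45:b+45,a-60:a+60]; cv2.imwrite(f"pics/b_{n}_{nm}.png",cv2.resize(c,None,fx=6,fy=6,interpolation=cv2.INTER_CUBIC))
E
```

```text
top table z -0.000564698545518449
0.6 [340. 234.  28.  37.] c [ 0.4   -0.272  0.007] size [0.088 0.088 0.016] area-diam
0.57 [318. 175.  44.  47.] c [ 0.58  -0.204  0.01 ] size [0.115 0.117 0.018] area-diam
0.57 [374. 292.  64.  70.] c [ 0.239 -0.373  0.013] size [0.166 0.163 0.027] area-diam
0.46 [247. 224.  28.  27.] c [ 0.432 -0.004  0.014] size [0.066 0.064 0.035] area-diam
0.51 [233. 127.  19.  15.] c [0.717 0.038 0.034] size [0.038 0.039 0.072] area-diam
0.48 [261. 123.   7.   6.] c [ 0.724 -0.043  0.036] size [0.012 0.015 0.054] area-diam
tube [0.50738785 0.09913006 0.11143735] [0.61644952 0.33554263 0.17059415]
scene table z -7.1581045824014e-05
0.8 [272. 178.  36.  33.] c [ 0.398 -0.273  0.007] size [0.081 0.08  0.014] area-diam
0.69 [302. 127.  67.  50.] c [ 0.239 -0.372  0.014] size [0.162 0.161 0.023] area-diam
0.56 [226. 226.  52.  44.] c [ 0.578 -0.203  0.01 ] size [0.116 0.116 0.018] area-diam
0.64 [322. 254.  32.  31.] c [ 0.432 -0.001  0.014] size [0.064 0.064 0.033] area-diam
0.69 [226. 331.  20.  24.] c [0.72  0.042 0.036] size [0.039 0.038 0.065] area-diam
0.57 [203. 301.  10.  14.] c [ 0.728 -0.035  0.032] size [0.016 0.011 0.064] area-diam
0.74 [354. 326.  19.  24.] c [0.504 0.2   0.094] size [0.099 0.065 0.188] area-diam
```

```bash
ls pics
```

```text
a_scene.png
a_top.png
a_wrist.png
b_scene_cut.png
b_top_cut.png
```

Run:
```python
from h import *
W=np.load("W_top.npy")
v,u=np.indices(W.shape[:2])
for cx,cy in [(.4,-.272),(.58,-.204),(.239,-.373)]:
    r=np.hypot(W[...,0]-cx,W[...,1]-cy)
    m=(r<.1)&(W[...,2]>.0045)
    p=W[m]; (c,s,a)=cv2.minAreaRect((p[:,:2]*1000).astype(np.float32))
    (ec,er)=cv2.minEnclosingCircle((p[:,:2]*1000).astype(np.float32))
    print(cx,cy,np.round(c),np.round(s),np.round(ec),er, "zmax",p[:,2].max(), "area diam mm",)
    for rr in range(0,90,6):
        k=(r>=rr/1000)&(r<(rr+6)/1000); print(rr,round(float(np.nanmedian(W[k][:,2]))*1000,1),end="; ")
    print()
Ws=np.load("W_scene.npy")
for n,X in(("top",W),("scene",Ws)):
    p=X[(X[...,0]>.45)&(X[...,0]<.66)&(X[...,1]>.05)&(X[...,1]<.4)]
    t=p[(p[:,2]>.115)&(p[:,2]<.155)]
    # cylinder fit: axis horizontal at z=.09, r=.055
    from scipy.optimize import least_squares
    def f(a):
        x0,th,zc=a
        d=(t[:,0]-x0)*np.cos(th)+(t[:,1]-.2)*np.sin(th)
        return np.hypot(d,t[:,2]-zc)-.055
    s=least_squares(f,[.58,0,.09],loss="soft_l1",f_scale=.002)
    x0,th,zc=s.x; al=-(t[:,0]-x0)*np.sin(th)+(t[:,1]-.2)*np.cos(th)
    k=abs(s.fun)<.004
    lo,hi=np.percentile(al[k],[.5,99.5])
    print(n,s.x,np.std(s.fun),"ends",lo,hi,"len",hi-lo)
    mid=np.array([x0,.2])+(lo+hi)/2*np.array([-np.sin(th),np.cos(th)]); print("mid",mid)
    d=(p[:,0]-x0)*np.cos(th)+(p[:,1]-.2)*np.sin(th); al=-(p[:,0]-x0)*np.sin(th)+(p[:,1]-.2)*np.cos(th)
    q=np.hypot(d,p[:,2]-zc)>.063
    q&=(p[:,2]>.12)
    for row in np.c_[d,al,p[:,2]][q].round(4): print(row)
```

```text
0.4 -0.272 [ 406. -276.] [171. 180.] [ 398. -273.] 98.1534194946289 zmax 0.02678411512537604 area diam mm
0 3.7; 6 4.2; 12 4.2; 18 3.7; 24 3.4; 30 3.3; 36 6.4; 42 11.4; 48 -0.4; 54 -1.1; 60 -0.8; 66 -0.9; 72 -1.0; 78 -0.9; 84 -0.8; 
0.58 -0.204 [ 584. -202.] [174. 177.] [ 581. -205.] 97.115478515625 zmax 0.024552764119767905 area diam mm
0 5.5; 6 5.2; 12 4.8; 18 5.5; 24 5.6; 30 5.0; 36 4.8; 42 5.2; 48 8.2; 54 13.5; 60 15.9; 66 -1.0; 72 -0.9; 78 -0.8; 84 -0.8; 
0.239 -0.373 [ 240. -374.] [180. 180.] [ 235. -376.] 96.3039321899414 zmax 0.030346879117990024 area diam mm
0 6.8; 6 8.0; 12 7.5; 18 7.4; 24 7.4; 30 7.4; 36 7.0; 42 7.6; 48 7.5; 54 7.4; 60 7.5; 66 9.9; 72 14.8; 78 19.9; 84 22.9; 
top [ 0.56181373 -0.08389248  0.08928777] 0.0021661166685414527 ends -0.10130329519314558 0.13685463061691971 len 0.23815792581006529
mid [0.56330323 0.21771315]
[-0.0148  0.0242  0.1533]
[-0.0144  0.022   0.1518]
[-0.0145  0.0188  0.1544]
[-0.014   0.0169  0.1519]
[-0.0136  0.0115  0.1532]
[-0.0177  0.0263  0.1537]
[-0.0176  0.0235  0.1548]
[-0.0174  0.0208  0.1551]
[-0.0175  0.0173  0.1585]
[-0.017 
[... 7098 characters left out ...]
-0.0312  0.0278  0.1496]
[-0.0139  0.0228  0.1542]
[-0.0157  0.0236  0.1538]
[-0.0166  0.0251  0.1562]
[-0.0183  0.0259  0.1559]
[-0.0196  0.0271  0.1569]
[-0.0228  0.0266  0.1521]
[-0.024   0.0278  0.1535]
[-0.0259  0.0285  0.1526]
[-0.0271  0.0297  0.1538]
[-0.0292  0.0302  0.1525]
[-0.015   0.0249  0.1527]
[-0.0148  0.0274  0.1584]
[-0.0181  0.0268  0.1531]
[-0.02    0.0275  0.1525]
[-0.0209  0.0289  0.1546]
[-0.023   0.0294  0.1532]
[-0.0244  0.0305  0.154 ]
[-0.0262  0.0312  0.1533]
[-0.0156  0.0274  0.1526]
[-0.0171  0.0284  0.1532]
[-0.0187  0.0292  0.153 ]
[-0.0207  0.0298  0.152 ]
[-0.0229  0.0302  0.1503]
[-0.0243  0.0313  0.1511]
[-0.0184  0.0302  0.1507]
[-0.02    0.0312  0.151 ]
```

View pics/b_scene_cut.png

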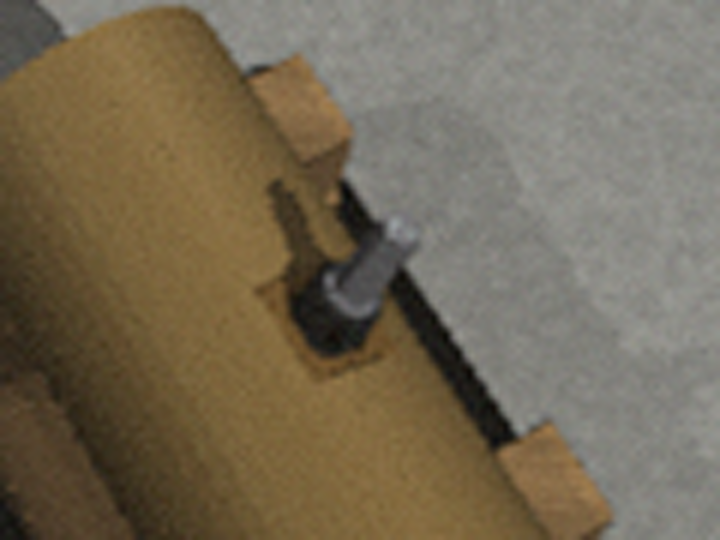

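View pics/b_top_cut.png

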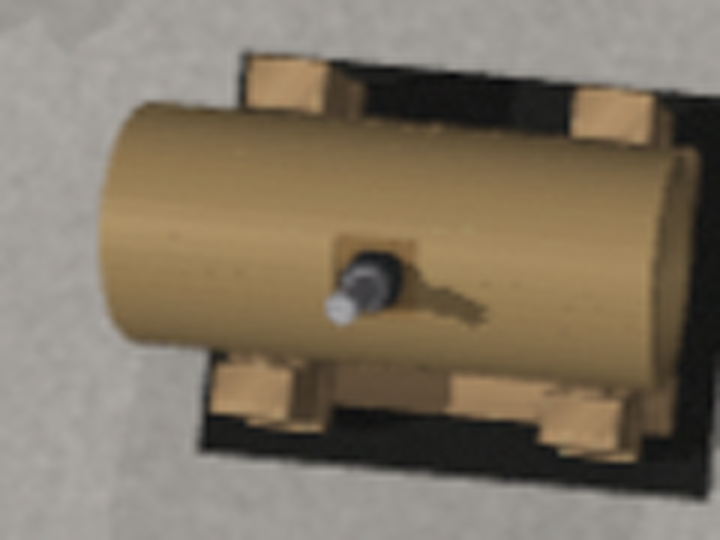

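Only the middle dish, at about (0.579, -0.204), is 132 mm across: scene (226,222), top (318,174). The large one (about 170 mm) and the small one (about 90 mm) are ruled out. The cutter candidates are these (scene px):
- **(355,325):** stuck in the tube and leaning. This is the one I want.
- **(226,328):** the wide spare.
- **(204,302):** the narrow spare.

The close crops show the leaning cutter sitting in the planed flat. Its measured shank end (d=-0.040, z=0.186) matches the given geometry.

```bash
cat >> h.py <<'E'
def rel(pt,R):
    T,s=pose(); d=T[:3,:3].T@(np.array(pt)-T[:3,3])*1000; rv=Ro.from_matrix(T[:3,:3].T@R).as_rotvec()
    print("slide",d.round(1),"twist",rv.round(3)); return d,rv
def tubeframe(th=-.0843,x0=.56175,al=.018):
    ex=np.array([np.cos(th),np.sin(th),0]); ey=np.array([-np.sin(th),np.cos(th),0]); o=np.array([x0,.2,.0898])+al*ey
    a=np.radians(22.5); u=-np.sin(a)*ex+np.array([0,0,np.cos(a)])
    R=np.c_[np.cross(-ey,-u),-ey,-u]
    return o,ex,ey,u,R
DOWN=lambda az:np.c_[[np.cos(az),np.sin(az),0],[np.sin(az),-np.cos(az),0],[0,0,-1]]
E
python3 - <<'E'
from h import *
o,ex,ey,u,R=tubeframe()
print("grasp",o+.09*u,"pre tcp",o+.157*u)
rel([.16,-.62,.34],DOWN(.25))
rel([.45,-.35,.34],DOWN(.1))
rel([.55,-.05,.34],DOWN(0))
rel(o+.157*u,R)
print(R)
E
```

```text
grasp [0.5289464  0.22083606 0.17294916] pre tcp [0.50339766 0.22299494 0.23484909]
slide [ -2.1  -9.7 -92.5] twist [-0.    -0.     0.006]
slide [ 346.8 -197.5  -92.4] twist [-0.    -0.     0.156]
slide [ 519.4 -462.4  -92.4] twist [-0.    -0.     0.256]
slide [ 543.4 -738.3   12.8] twist [-0.067  0.389  0.336]
[[ 0.92059871 -0.08420019  0.38132447]
 [-0.07779083 -0.99644886 -0.03222202]
 [ 0.38268343 -0.         -0.92387953]]
```

```bash
python3 -m creep '[{"slide":[0,0,-50],"twist":[0,0,0],"grip":87},{"slide":[20,-20,-92],"twist":[0,0,0],"grip":87},{"slide":[70,-50,-92],"twist":[0,0,0.02],"grip":87},{"slide":[120,-80,-92],"twist":[0,0,0.05],"grip":87},{"slide":[170,-105,-92],"twist":[0,0,0.08],"grip":87},{"slide":[220,-130,-92],"twist":[0,0,0.1],"grip":87},{"slide":[270,-155,-92],"twist":[0,0,0.12],"grip":87},{"slide":[310,-180,-92],"twist":[0,0,0.14],"grip":87},{"slide":[345,-200,-92],"twist":[0,0,0.156],"grip":87},{"slide":[370,-240,-92],"twist":[0,0,0.17],"grip":87},{"slide":[395,-280,-92],"twist":[0,0,0.19],"grip":87},{"slide":[420,-320,-92],"twist":[0,0,0.2],"grip":87}]' 60
python3 - <<'E'
from h import *
T,s=pose(); print(s["joint_pos"].round(2),s["position"])
o,ex,ey,u,R=tubeframe()
rel([.55,-.05,.34],DOWN(0))
rel([.50,.15,.30],R)
rel(o+.157*u,R)
E
```

```text
clock: 3.6
position: [0.4901, -0.2115, 0.3397]
tool_rot: [0.0, 1.0, 0.028, 0.0]
ft_force: [1.1, 0.9, -0.6]
grip_width: 0.0869
[ 0.63  0.08 -0.32  1.58  0.03  1.48 -1.21] [ 0.49012059 -0.21151978  0.33969938]
slide [  68.7 -158.    -0.3] twist [ 0.    -0.     0.055]
slide [  29.8 -360.4   39.6] twist [-0.027  0.392  0.138]
slide [  37.2 -433.1  104.8] twist [-0.027  0.392  0.138]
```

```bash
python3 -m creep '[{"slide":[15,-45,0],"twist":[0,0,0.02],"grip":87},{"slide":[25,-95,0],"twist":[0,0.05,0.04],"grip":87},{"slide":[30,-145,0],"twist":[0,0.1,0.06],"grip":87},{"slide":[30,-195,0],"twist":[-0.01,0.17,0.08],"grip":87},{"slide":[30,-245,5],"twist":[-0.02,0.24,0.1],"grip":87},{"slide":[30,-295,15],"twist":[-0.027,0.32,0.12],"grip":87},{"slide":[30,-345,30],"twist":[-0.027,0.392,0.138],"grip":87},{"slide":[33,-390,50],"twist":[-0.027,0.392,0.138],"grip":87},{"slide":[37,-433,70],"twist":[-0.027,0.392,0.138],"grip":87},{"slide":[37,-433,95],"twist":[-0.027,0.392,0.138],"grip":87},{"slide":[37,-433,95],"twist":[-0.027,0.392,0.138],"grip":87}]'
python3 - <<'E'
from h import *
T,s=pose(); print(s["joint_pos"].round(2),s["position"])
o,ex,ey,u,R=tubeframe()
rel(o+.097*u,R)
im,W=cloud("wrist"); cv2.imwrite("pics/c_wrist.png",im["color"]); np.save("W_wrist.npy",W)
print([ (d["p"],d["pixel"]) for d in nets.pinpoint("wrist","cutter_shank")])
for q in ["cutter_shank","tube_hole"]:
  print([ (d["p"],d["pixel"]) for d in nets.pinpoint("wrist",q)])
L=(W-o); d=L@ex; al=L@ey; z=L[...,2]; r=L@u; b=L@np.cross(ey,u)
# shank points
k=(r>.072)&(r<.11)&(abs(al)<.03)&(abs(b)<.03)
for lo in np.arange(.056,.106,.004):
    q=(r>lo)&(r<lo+.004)&(abs(al)<.02)&(abs(b)<.02)
    if q.sum()>3: print(round(lo,3),q.sum(),"al",np.percentile(al[q],[2,50,98]).round(4),"b",np.percentile(b[q],[2,50,98]).round(4))
E
```

```text
clock: 4.97
position: [0.5022, 0.2225, 0.243]
tool_rot: [0.009, 0.98, -0.041, 0.193]
ft_force: [-0.1, -0.7, 1.0]
grip_width: 0.087
[ 0.34 -0.06 -0.95  1.95  0.25  0.94 -2.39] [0.50218595 0.22250494 0.24295722]
slide [-1.8 -0.6 67.9] twist [0.001 0.003 0.001]
[(0.56, [279.1, 235.8])]
[(0.56, [279.1, 235.8])]
[]
0.056 83 al [-0.0121  0.0029  0.0194] b [-0.0048  0.0106  0.0129]
0.06 52 al [-0.0134 -0.0016  0.0095] b [0.002  0.0112 0.0127]
0.064 102 al [-0.0131 -0.0009  0.0094] b [-0.0071  0.0101  0.0127]
0.068 491 al [-0.013  -0.0025  0.0086] b [-0.0062  0.006   0.012 ]
0.072 41 al [-0.0082 -0.0012  0.0054] b [0.0015 0.0059 0.0087]
0.076 38 al [-0.0075 -0.0012  0.0038] b [0.0042 0.0061 0.0078]
0.08 46 al [-0.008  -0.0025  0.0032] b [0.0044 0.006  0.0079]
0.084 41 al [-0.0079 -0.0012  0.0037] b [0.0042 0.006  0.0078]
0.088 46 al [-0.0078 -0.0024  0.0036] b [0.0044 0.0062 0.0077]
0.092 43 al [-0.0077 -0.0018  0.0035] b [0.0044 0.0057 0.0077]
0.096 49 al [-0.0076 -0.0018  0.0035] b [0.004  0.0061 0.0077]
0.1 65 al [-0.0079 -0.0029  0.0034] b [-0.0032  0.0058  0.0076]
0.104 359 al [-0.008  -0.0023  0.0034] b [-0.0048  0.0011  0.0072]
```

View pics/c_wrist.png

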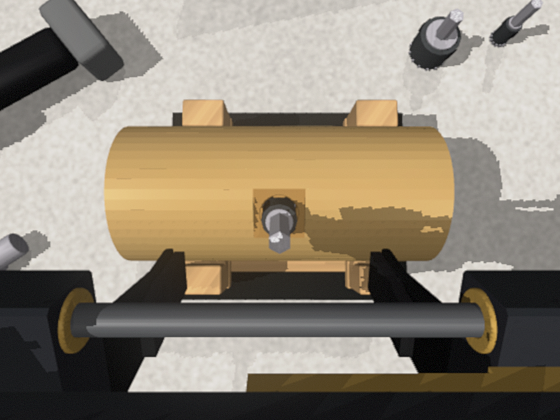

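The wrist view shows the shank end at (279,240), nearly centred between the fingers. Joint 7 is at -2.39, too near its limit for twisting. I'll use the half-turn equivalent grasp, which also gives a second, mirrored view to cancel the mount bias.

```bash
python3 -m creep '[{"slide":[0,0,0],"twist":[0,0,0.18],"grip":87},{"slide":[0,0,0],"twist":[0,0,0.36],"grip":87},{"slide":[0,0,0],"twist":[0,0,0.54],"grip":87},{"slide":[0,0,0],"twist":[0,0,0.72],"grip":87},{"slide":[0,0,0],"twist":[0,0,0.9],"grip":87},{"slide":[0,0,0],"twist":[0,0,1.08],"grip":87},{"slide":[0,0,0],"twist":[0,0,1.26],"grip":87},{"slide":[0,0,0],"twist":[0,0,1.44],"grip":87},{"slide":[0,0,0],"twist":[0,0,1.6],"grip":87}]'
python3 - <<'E'
from h import *
T,s=pose(); print(s["joint_pos"].round(2),s["position"])
o,ex,ey,u,R=tubeframe()
R=R@np.diag([-1,-1,1])
rel(o+.165*u,R)
E
```

```text
clock: 6.3
position: [0.5276, 0.1591, 0.2193]
tool_rot: [-0.2, 0.764, -0.605, 0.101]
ft_force: [-0.3, 0.3, 0.4]
grip_width: 0.087
[ 1.24 -0.38 -1.3   2.06 -0.7   0.84 -2.65] [0.5276347  0.15914846 0.21925303]
slide [-70.6   2.3 -19.7] twist [0.146 0.205 1.833]
```

Run:
```python
from h import *
o,ex,ey,u,R=tubeframe()
for a in (0.8,0,):
    rel(o+.2*u,R@Ro.from_rotvec([0,0,a]).as_matrix())
```

```text
slide [-77.9   0.1 -53.9] twist [-0.116  0.188 -0.498]
slide [-77.9   0.1 -53.9] twist [-0.191  0.136 -1.294]
```

```bash
python3 -m creep '[{"slide":[0,0,-20],"twist":[0,0,-0.1],"grip":87},{"slide":[-20,0,-40],"twist":[-0.06,0.09,-0.25],"grip":87},{"slide":[-50,0,-54],"twist":[-0.116,0.188,-0.4],"grip":87},{"slide":[-78,0,-54],"twist":[-0.12,0.19,-0.55],"grip":87},{"slide":[-78,0,-54],"twist":[-0.14,0.18,-0.72],"grip":87},{"slide":[-78,0,-54],"twist":[-0.16,0.17,-0.9],"grip":87},{"slide":[-78,0,-54],"twist":[-0.175,0.15,-1.08],"grip":87},{"slide":[-78,0,-54],"twist":[-0.19,0.136,-1.294],"grip":87},{"slide":[-78,0,-54],"twist":[-0.19,0.136,-1.294],"grip":87}]'
python3 - <<'E'
from h import *
T,s=pose(); print(s["joint_pos"].round(2),s["position"])
o,ex,ey,u,R=tubeframe()
rel(o+.175*u,R)
E
```

```text
clock: 7.42
position: [0.4872, 0.2248, 0.2754]
tool_rot: [0.008, 0.98, -0.041, 0.196]
ft_force: [-0.6, -0.2, 0.6]
grip_width: 0.0869
[ 0.77 -0.26 -1.23  1.92 -0.05  0.97 -2.13] [0.48715861 0.22476539 0.27537541]
slide [-0.5  0.4 25.7] twist [-0.001 -0.001  0.   ]
```

```bash
python3 -m creep '[{"slide":[0,0,0],"twist":[0,0,-0.18],"grip":87},{"slide":[0,0,0],"twist":[0,0,-0.36],"grip":87},{"slide":[0,0,0],"twist":[0,0,-0.54],"grip":87},{"slide":[0,0,0],"twist":[0,0,-0.72],"grip":87},{"slide":[0,0,0],"twist":[0,0,-0.9],"grip":87},{"slide":[0,0,0],"twist":[0,0,-1.08],"grip":87},{"slide":[0,0,0],"twist":[0,0,-1.26],"grip":87},{"slide":[0,0,0],"twist":[0,0,-1.44],"grip":87},{"slide":[0,0,0],"twist":[0,0,-1.6],"grip":87}]'
python3 - <<'E'
from h import *
T,s=pose(); print(s["joint_pos"].round(2),s["position"])
o,ex,ey,u,R=tubeframe()
R=R@np.diag([-1,-1,1])
rel(o+.175*u,R)
E
```

```text
clock: 8.55
position: [0.4873, 0.2247, 0.2763]
tool_rot: [0.146, 0.712, 0.674, 0.131]
ft_force: [0.7, -0.5, -0.7]
grip_width: 0.0871
[ 0.42 -0.15 -0.99  1.93  0.14  0.99 -0.7 ] [0.48732277 0.22467766 0.27627236]
slide [-0.3 -1.  26.5] twist [ 3.000e-03  1.000e-03 -1.541e+00]
```

```bash
python3 -m creep '[{"slide":[0,0,0],"twist":[0,0,-0.18],"grip":87},{"slide":[0,0,0],"twist":[0,0,-0.36],"grip":87},{"slide":[0,0,0],"twist":[0,0,-0.54],"grip":87},{"slide":[0,0,0],"twist":[0,0,-0.72],"grip":87},{"slide":[0,0,0],"twist":[0,0,-0.9],"grip":87},{"slide":[0,-1,8],"twist":[0,0,-1.08],"grip":87},{"slide":[0,-1,16],"twist":[0,0,-1.26],"grip":87},{"slide":[0,-1,26],"twist":[0,0,-1.44],"grip":87},{"slide":[0,-1,26],"twist":[0,0,-1.541],"grip":87},{"slide":[0,-1,26],"twist":[0,0,-1.541],"grip":87}]'
python3 - <<'E'
from h import *
T,s=pose(); print(s["joint_pos"].round(2),s["position"])
o,ex,ey,u,R=tubeframe()
R=R@np.diag([-1,-1,1])
rel(o+.097*u,R)
im,W=cloud("wrist"); cv2.imwrite("pics/d_wrist.png",im["color"])
L=(W-o); al=L@ey; r=L@u; b=L@np.cross(ey,u)
for lo in np.arange(.056,.108,.004):
    q=(r>lo)&(r<lo+.004)&(abs(al)<.02)&(abs(b)<.02)
    if q.sum()>3: print(round(lo,3),q.sum(),"al",np.percentile(al[q],[2,50,98]).round(4),"b",np.percentile(b[q],[2,50,98]).round(4))
E
```

```text
clock: 9.8
position: [0.4966, 0.2238, 0.2526]
tool_rot: [0.197, 0.043, 0.98, -0.007]
ft_force: [0.5, 0.4, 0.4]
grip_width: 0.087
[ 0.23 -0.09 -0.85  1.96  0.23  0.95  0.76] [0.49656221 0.22376998 0.25263148]
slide [ 0.7 -0.3 79.1] twist [ 0.001  0.003 -0.004]
0.056 65 al [-0.0136  0.0024  0.019 ] b [-0.0114 -0.008   0.0033]
0.06 48 al [-0.0137 -0.0032  0.0081] b [-0.0117 -0.0102 -0.0012]
0.064 99 al [-0.0137 -0.0038  0.0079] b [-0.0115 -0.0086  0.0094]
0.068 446 al [-0.0136 -0.0024  0.0078] b [-0.0104 -0.0043  0.0074]
0.072 42 al [-0.0086 -0.0031  0.0029] b [-0.008  -0.0052 -0.0028]
0.076 35 al [-0.0083 -0.0031  0.0028] b [-0.0064 -0.0046 -0.003 ]
0.08 35 al [-0.0085 -0.0024  0.0028] b [-0.0065 -0.0049 -0.003 ]
0.084 39 al [-0.0088 -0.003   0.0027] b [-0.0065 -0.0048 -0.003 ]
0.088 35 al [-0.0086 -0.003   0.0027] b [-0.0065 -0.0049 -0.003 ]
0.092 39 al [-0.0085 -0.0029  0.0022] b [-0.0067 -0.0048 -0.0033]
0.096 41 al [-0.0084 -0.0035  0.0026] b [-0.0067 -0.0049 -0.0032]
0.1 75 al [-0.0088 -0.0029  0.0025] b [-0.0065 -0.004   0.0053]
0.104 319 al [-0.0088 -0.0029  0.0031] b [-0.0057  0.0003  0.0059]
```

View pics/d_wrist.png

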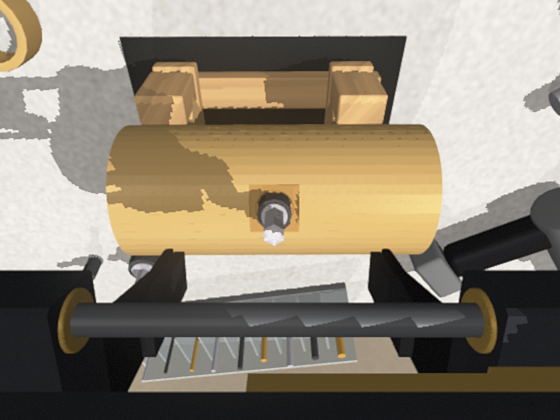

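Averaging the two mirrored views puts the shank axis 2.6 mm from my first estimate along the tube, and about 0.5 mm along b. I'm correcting for both and going in.

```bash
sed -i 's/al=.018)/al=.0154)/' h.py
python3 - <<'E'
from h import *
o,ex,ey,u,R=tubeframe()
R=R@np.diag([-1,-1,1]); o=o+.0005*np.cross(ey,u)
rel(o+.097*u,R)
E
```

```text
slide [ 0.2 -2.9 79.1] twist [ 0.001  0.003 -0.005]
```

```bash
python3 -m creep '[{"slide":[0.2,-2.9,15],"twist":[0.001,0.003,-0.005],"grip":87},{"slide":[0.2,-2.9,30],"twist":[0.001,0.003,-0.005],"grip":60},{"slide":[0.2,-2.9,43],"twist":[0.001,0.003,-0.005],"grip":50},{"slide":[0.2,-2.9,55],"twist":[0.001,0.003,-0.005],"grip":40},{"slide":[0.2,-2.9,65],"twist":[0.001,0.003,-0.005],"grip":40},{"slide":[0.2,-2.9,73],"twist":[0.001,0.003,-0.005],"grip":40},{"slide":[0.2,-2.9,79],"twist":[0.001,0.003,-0.005],"grip":40},{"slide":[0.2,-2.9,79],"twist":[0.001,0.003,-0.005],"grip":40},{"slide":[0.2,-2.9,79],"twist":[0.001,0.003,-0.005],"grip":40}]' 60
python3 - <<'E'
from h import *
T,s=pose(); print(s["joint_pos"].round(2),s["position"],s["ft_force"],s["grip_width"])
o,ex,ey,u,R=tubeframe()
R=R@np.diag([-1,-1,1]); o=o+.0005*np.cross(ey,u)
rel(o+.097*u,R)
im,W=cloud("wrist"); cv2.imwrite("pics/e_wrist.png",im["color"])
im,W=cloud("scene"); cv2.imwrite("pics/e_scene.png",cv2.resize(im["color"][240:410,260:460],None,fx=4,fy=3.5))
E
```

```text
clock: 10.98
position: [0.5266, 0.2186, 0.18]
tool_rot: [0.195, 0.041, 0.98, -0.008]
ft_force: [0.3, -0.2, -0.3]
grip_width: 0.0402
[ 0.22  0.07 -0.86  2.    0.43  0.83  0.61] [0.52655164 0.21863812 0.18000977] [ 0.2934271  -0.23844176 -0.33782686] 0.04018180877398442
slide [ 0.2 -0.2  0.4] twist [0.    0.001 0.   ]
```

View pics/e_wrist.png

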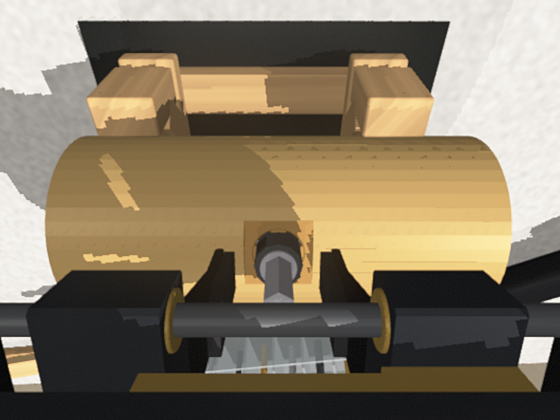

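View pics/e_scene.png

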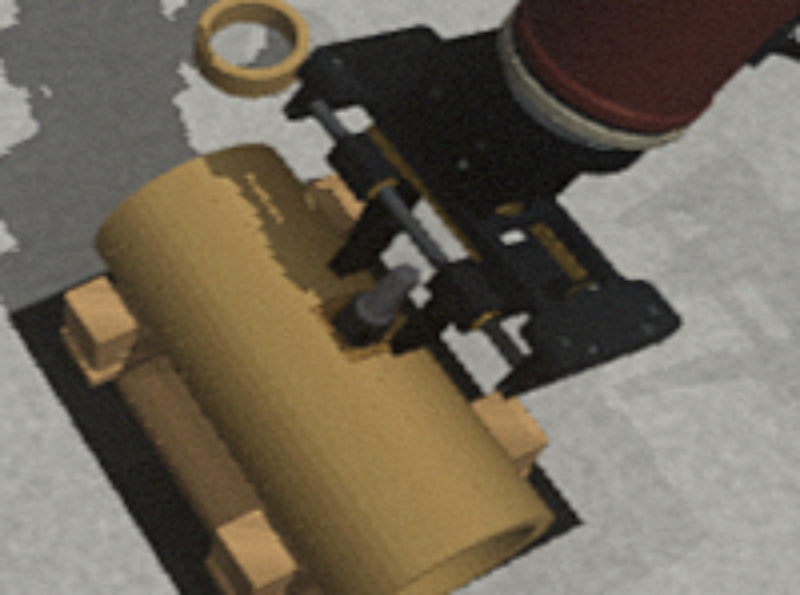

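The shank at wrist (279,262) is centred between the pads at (235..320), so I'm closing the gripper.

```bash
python3 -m creep '[{"slide":[0,0,0],"twist":[0,0,0],"grip":20},{"slide":[0,0,0],"twist":[0,0,0],"grip":14},{"slide":[0,0,0],"twist":[0,0,0],"grip":9},{"slide":[0,0,0],"twist":[0,0,0],"grip":5},{"slide":[0,0,0],"twist":[0,0,0],"grip":0},{"slide":[0,0,0],"twist":[0,0,0],"grip":0},{"slide":[0,0,0],"twist":[0,0,0],"grip":0}]' 60
python3 - <<'E'
from h import *
T,s=pose(); print(s["joint_pos"].round(2),s["position"],s["ft_force"],s["wrist_torque"],s["grip_width"])
E
```

```text
clock: 11.95
position: [0.5266, 0.219, 0.1802]
tool_rot: [0.196, 0.041, 0.98, -0.008]
ft_force: [1.7, 3.3, -0.9]
grip_width: 0.0109
[ 0.22  0.07 -0.86  2.    0.43  0.83  0.61] [0.5265972  0.21897669 0.18017009] [ 1.68724767  3.29321358 -0.94992396] [0.76430867 0.2530103  0.29171958] 0.01085323004861416
```

```bash
python3 -m creep '[{"slide":[0,0,0],"twist":[0,0,0.15],"grip":0},{"slide":[0,0,-0.2],"twist":[0,0,0.3],"grip":0},{"slide":[0,0,-0.4],"twist":[0,0,0.45],"grip":0},{"slide":[0,0,-0.4],"twist":[0,0,0.38],"grip":0},{"slide":[0,0,-0.6],"twist":[0,0,0.22],"grip":0},{"slide":[0,0,-0.9],"twist":[0,0,0.05],"grip":0},{"slide":[0,0,-1.2],"twist":[0,0,-0.12],"grip":0},{"slide":[0,0,-1.5],"twist":[0,0,-0.29],"grip":0},{"slide":[0,0,-1.7],"twist":[0,0,-0.45],"grip":0},{"slide":[0,0,-1.7],"twist":[0,0,-0.36],"grip":0},{"slide":[0,0,-1.9],"twist":[0,0,-0.19],"grip":0},{"slide":[0,0,-2.2],"twist":[0,0,-0.02],"grip":0}]' 60
cat > chk.py <<'E'
from h import *
T,s=pose(); print(s["joint_pos"].round(2),s["position"],s["ft_force"].round(1),s["wrist_torque"].round(2),s["grip_width"].round(4))
o,ex,ey,u,R=tubeframe(); R=R@np.diag([-1,-1,1]); o=o+.0005*np.cross(ey,u)
print("r of tcp",(T[:3,3]-o)@u,"al",(T[:3,3]-o)@ey,"b",(T[:3,3]-o)@np.cross(ey,u), "F along u",s["ft_force"]@u)
print("dev rotvec",Ro.from_matrix(R.T@T[:3,:3]).as_rotvec().round(3))
E
python3 chk.py
```

```text
clock: 13.45
position: [0.5256, 0.2186, 0.1815]
tool_rot: [0.195, 0.034, 0.98, -0.01]
ft_force: [3.8, 2.6, -6.4]
grip_width: 0.0115Traceback (most recent call last):
  File "chk.py", line 2, in <module>
    T,s=pose(); print(s["joint_pos"].round(2),s["position"],s["ft_force"].round(1),s["wrist_torque"].round(2),s["grip_width"].round(4))
                                                                                                              ^^^^^^^^^^^^^^^^^^^^^
AttributeError: 'float' object has no attribute 'round'
```

```bash
sed -i 's/s\["grip_width"\].round(4)/s["grip_width"]/' chk.py
cat >> chk.py <<'E'
im,W=cloud("scene"); 
p=W[(W[...,0]>.5)&(W[...,0]<.66)&(W[...,1]>.05)&(W[...,1]<.4)]
L=p-o; d=L@ex; a=L@ey
t=(d>0)&(abs(a)<.115)&(L[:,2]>.0)
rr=np.hypot(d,L[:,2])[t]; rr=rr[abs(rr-.055)<.006]
print("tube radius residual mm",((np.median(rr)-.055)*1000).round(2),len(rr))
E
python3 chk.py
```

```text
[ 0.22  0.07 -0.86  2.    0.42  0.83  0.63] [0.52555483 0.21862919 0.18149796] [ 3.8  2.6 -6.4] [0.54 0.02 0.68] 0.011502736634189593
r of tcp 0.09912024213149284 al 0.00011539054478819973 b -0.00017912179110700607 F along u -7.239051618786088
dev rotvec [-0.    -0.    -0.016]
tube radius residual mm 0.03 4389
```

```bash
python3 -m creep '[{"slide":[0,0,0],"twist":[0,0,0.17],"grip":0},{"slide":[0,0,-0.2],"twist":[0,0,0.35],"grip":0},{"slide":[0,0,-0.4],"twist":[0,0,0.52],"grip":0},{"slide":[0,0,-0.4],"twist":[0,0,0.35],"grip":0},{"slide":[0,0,-0.6],"twist":[0,0,0.17],"grip":0},{"slide":[0,0,-0.85],"twist":[0,0,0],"grip":0},{"slide":[0,0,-1.1],"twist":[0,0,-0.17],"grip":0},{"slide":[0,0,-1.35],"twist":[0,0,-0.35],"grip":0},{"slide":[0,0,-1.5],"twist":[0,0,-0.52],"grip":0},{"slide":[0,0,-1.5],"twist":[0,0,-0.35],"grip":0},{"slide":[0,0,-1.7],"twist":[0,0,-0.17],"grip":0},{"slide":[0,0,-1.95],"twist":[0,0,0],"grip":0}]' 60
python3 chk.py
```

```text
clock: 15.0
position: [0.5247, 0.2186, 0.1829]
tool_rot: [0.195, 0.039, 0.98, -0.009]
ft_force: [4.4, 2.2, -6.1]
grip_width: 0.0111
[ 0.22  0.07 -0.86  2.    0.41  0.84  0.62] [0.52473619 0.21856214 0.18293609] [ 4.4  2.2 -6.1] [ 0.59 -0.07  0.69] 0.011145650287526893
r of tcp 0.10075891462833998 al -2.0343288728498658e-05 b -0.0003771935247857973 F along u -7.267642181739822
dev rotvec [-0.    -0.    -0.005]
tube radius residual mm -0.04 4380
```

```bash
python3 -m creep '[{"slide":[0,0,0],"twist":[0,0,0.17],"grip":0},{"slide":[0,0,-0.2],"twist":[0,0,0.35],"grip":0},{"slide":[0,0,-0.4],"twist":[0,0,0.52],"grip":0},{"slide":[0,0,-0.4],"twist":[0,0,0.35],"grip":0},{"slide":[0,0,-0.6],"twist":[0,0,0.17],"grip":0},{"slide":[0,0,-0.85],"twist":[0,0,0],"grip":0},{"slide":[0,0,-1.1],"twist":[0,0,-0.17],"grip":0},{"slide":[0,0,-1.35],"twist":[0,0,-0.35],"grip":0},{"slide":[0,0,-1.5],"twist":[0,0,-0.52],"grip":0},{"slide":[0,0,-1.5],"twist":[0,0,-0.35],"grip":0},{"slide":[0,0,-1.7],"twist":[0,0,-0.17],"grip":0},{"slide":[0,0,-1.95],"twist":[0,0,0],"grip":0}]' 60
python3 chk.py
python3 - <<'E'
from h import *
im,W=cloud("wrist"); cv2.imwrite("pics/f_wrist.png",im["color"])
E
```

```text
clock: 16.55
position: [0.5239, 0.2184, 0.1844]
tool_rot: [0.195, 0.043, 0.98, -0.008]
ft_force: [3.4, 4.0, -5.8]
grip_width: 0.0109
[ 0.22  0.06 -0.86  2.    0.41  0.84  0.62] [0.52390621 0.21844286 0.18439282] [ 3.4  4.  -5.8] [ 0.56 -0.07  0.69] 0.010932217902067855
r of tcp 0.1024173972339116 al -0.00020909081324959125 b -0.0005745218211214614 F along u -6.507463587422632
dev rotvec [-0.     0.     0.004]
tube radius residual mm -0.02 4391
```

View pics/f_wrist.png

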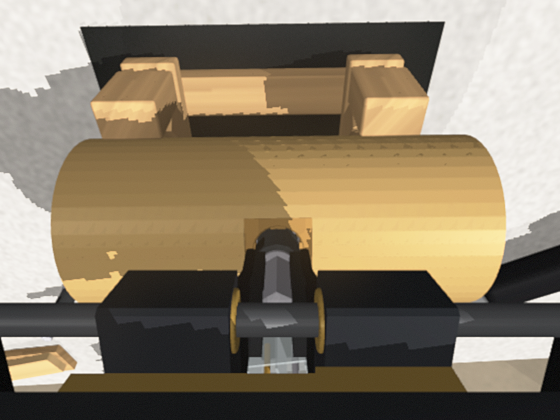

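```bash
python3 -m creep '[{"slide":[-0.1,0.1,0],"twist":[0,0,0.17],"grip":0},{"slide":[-0.2,0.2,-0.2],"twist":[0,0,0.35],"grip":0},{"slide":[-0.3,0.2,-0.4],"twist":[0,0,0.52],"grip":0},{"slide":[-0.4,0.3,-0.4],"twist":[0,0,0.35],"grip":0},{"slide":[-0.4,0.3,-0.6],"twist":[0,0,0.17],"grip":0},{"slide":[-0.4,0.3,-0.85],"twist":[0,0,0],"grip":0},{"slide":[-0.4,0.3,-1.1],"twist":[0,0,-0.17],"grip":0},{"slide":[-0.4,0.3,-1.35],"twist":[0,0,-0.35],"grip":0},{"slide":[-0.4,0.3,-1.6],"twist":[0,0,-0.52],"grip":0},{"slide":[-0.4,0.3,-1.6],"twist":[0,0,-0.35],"grip":0},{"slide":[-0.4,0.3,-1.85],"twist":[0,0,-0.17],"grip":0},{"slide":[-0.4,0.3,-2.1],"twist":[0,0,0],"grip":0}]' 60
python3 chk.py
```

```text
clock: 18.15
position: [0.5233, 0.2185, 0.1861]
tool_rot: [0.194, 0.041, 0.98, -0.008]
ft_force: [3.6, 2.2, -6.4]
grip_width: 0.0111
[ 0.22  0.06 -0.86  2.    0.4   0.84  0.63] [0.52333745 0.21847025 0.18612931] [ 3.6  2.2 -6.4] [0.65 0.03 0.59] 0.011113620250608889
r of tcp 0.1042394677222931 al -0.0002296832104457688 b -0.00043573095664040394 F along u -7.268450005950512
dev rotvec [ 0.     0.001 -0.001]
tube radius residual mm -0.07 4397
```

Steady: 7.2 mm out, pull about 7 N and the tube hasn't moved. I'll continue.

```bash
for i in 1; do python3 -m creep '[{"slide":[-0.1,0.1,0],"twist":[0,0,0.17],"grip":0},{"slide":[-0.2,0.2,-0.2],"twist":[0,0,0.35],"grip":0},{"slide":[-0.2,0.2,-0.4],"twist":[0,0,0.52],"grip":0},{"slide":[-0.3,0.3,-0.4],"twist":[0,0,0.35],"grip":0},{"slide":[-0.3,0.3,-0.6],"twist":[0,0,0.17],"grip":0},{"slide":[-0.3,0.3,-0.85],"twist":[0,0,0],"grip":0},{"slide":[-0.3,0.3,-1.1],"twist":[0,0,-0.17],"grip":0},{"slide":[-0.3,0.3,-1.35],"twist":[0,0,-0.35],"grip":0},{"slide":[-0.3,0.3,-1.6],"twist":[0,0,-0.52],"grip":0},{"slide":[-0.3,0.3,-1.6],"twist":[0,0,-0.35],"grip":0},{"slide":[-0.3,0.3,-1.85],"twist":[0,0,-0.17],"grip":0},{"slide":[-0.3,0.3,-2.1],"twist":[0,0,0],"grip":0}]' 60; done
python3 chk.py
```

```text
clock: 19.7
position: [0.5226, 0.2184, 0.1877]
tool_rot: [0.194, 0.043, 0.98, -0.008]
ft_force: [3.3, 1.3, -6.1]
grip_width: 0.0111
[ 0.22  0.05 -0.86  2.    0.4   0.85  0.63] [0.52257314 0.21844535 0.18772548] [ 3.3  1.3 -6.1] [0.41 0.16 0.58] 0.011069342304999879
r of tcp 0.10600478624281694 al -0.0003188482143469545 b -0.0005265860606633375 F along u -6.826230588488486
dev rotvec [0.001 0.002 0.004]
tube radius residual mm -0.1 4388
```

```bash
python3 -m creep '[{"slide":[-0.1,0.1,0],"twist":[0,0,0.17],"grip":0},{"slide":[-0.2,0.2,-0.2],"twist":[0,0,0.35],"grip":0},{"slide":[-0.2,0.2,-0.4],"twist":[0,0,0.52],"grip":0},{"slide":[-0.3,0.3,-0.4],"twist":[0,0,0.35],"grip":0},{"slide":[-0.3,0.3,-0.6],"twist":[0,0,0.17],"grip":0},{"slide":[-0.3,0.3,-0.85],"twist":[0,0,0],"grip":0},{"slide":[-0.3,0.3,-1.1],"twist":[0,0,-0.17],"grip":0},{"slide":[-0.3,0.3,-1.35],"twist":[0,0,-0.35],"grip":0},{"slide":[-0.3,0.3,-1.6],"twist":[0,0,-0.52],"grip":0},{"slide":[-0.3,0.3,-1.6],"twist":[0,0,-0.35],"grip":0},{"slide":[-0.3,0.3,-1.85],"twist":[0,0,-0.17],"grip":0},{"slide":[-0.3,0.3,-2.1],"twist":[0,0,0],"grip":0}]' 60
python3 chk.py
```

```text
clock: 21.25
position: [0.5219, 0.2186, 0.1895]
tool_rot: [0.194, 0.045, 0.98, -0.008]
ft_force: [3.1, 1.3, -6.7]
grip_width: 0.0111
[ 0.22  0.05 -0.86  2.    0.39  0.85  0.63] [0.52189176 0.21863931 0.18949369] [ 3.1  1.3 -6.7] [0.39 0.16 0.44] 0.011107568176134513
r of tcp 0.10790447562071499 al -0.00018295649061580036 b -0.0004922890621719899 F along u -7.341248542434646
dev rotvec [0.001 0.002 0.008]
tube radius residual mm -0.06 4392
```

```bash
python3 -m creep '[{"slide":[-0.1,0.1,0],"twist":[0,0,0.17],"grip":0},{"slide":[-0.2,0.2,-0.2],"twist":[0,0,0.35],"grip":0},{"slide":[-0.2,0.2,-0.4],"twist":[0,0,0.52],"grip":0},{"slide":[-0.3,0.2,-0.4],"twist":[0,0,0.35],"grip":0},{"slide":[-0.3,0.2,-0.6],"twist":[0,0,0.17],"grip":0},{"slide":[-0.3,0.2,-0.85],"twist":[0,0,0],"grip":0},{"slide":[-0.3,0.2,-1.1],"twist":[0,0,-0.17],"grip":0},{"slide":[-0.3,0.2,-1.35],"twist":[0,0,-0.35],"grip":0},{"slide":[-0.3,0.2,-1.6],"twist":[0,0,-0.52],"grip":0},{"slide":[-0.3,0.2,-1.6],"twist":[0,0,-0.35],"grip":0},{"slide":[-0.3,0.2,-1.85],"twist":[0,0,-0.17],"grip":0},{"slide":[-0.3,0.2,-2.1],"twist":[0,0,0],"grip":0}]' 60
python3 chk.py
```

```text
clock: 22.8
position: [0.5212, 0.2188, 0.1914]
tool_rot: [0.194, 0.047, 0.98, -0.008]
ft_force: [3.8, 1.1, -5.2]
grip_width: 0.011
[ 0.22  0.05 -0.86  1.99  0.39  0.85  0.63] [0.52123158 0.21883702 0.19143352] [ 3.8  1.1 -5.2] [0.66 0.15 0.45] 0.011003383540767697
r of tcp 0.10995475670944234 al -4.153363611053296e-05 b -0.0003730885510964653 F along u -6.205095387362928
dev rotvec [0.001 0.003 0.011]
tube radius residual mm -0.11 4397
```

```bash
python3 -m creep '[{"slide":[-0.1,0.1,0],"twist":[0,0,0.17],"grip":0},{"slide":[-0.2,0.2,-0.2],"twist":[0,0,0.35],"grip":0},{"slide":[-0.2,0.2,-0.4],"twist":[0,0,0.52],"grip":0},{"slide":[-0.3,0.2,-0.4],"twist":[0,0,0.35],"grip":0},{"slide":[-0.3,0.2,-0.6],"twist":[0,0,0.17],"grip":0},{"slide":[-0.3,0.2,-0.85],"twist":[0,0,0],"grip":0},{"slide":[-0.3,0.2,-1.1],"twist":[0,0,-0.17],"grip":0},{"slide":[-0.3,0.2,-1.35],"twist":[0,0,-0.35],"grip":0},{"slide":[-0.3,0.2,-1.6],"twist":[0,0,-0.52],"grip":0},{"slide":[-0.3,0.2,-1.6],"twist":[0,0,-0.35],"grip":0},{"slide":[-0.3,0.2,-1.85],"twist":[0,0,-0.17],"grip":0},{"slide":[-0.3,0.2,-2.1],"twist":[0,0,0],"grip":0}]' 60
python3 chk.py
```

```text
clock: 24.35
position: [0.5207, 0.2187, 0.1938]
tool_rot: [0.194, 0.049, 0.98, -0.008]
ft_force: [0.4, -0.1, -1.2]
grip_width: 0.0113
[ 0.22  0.04 -0.86  1.99  0.38  0.86  0.63] [0.52072967 0.21866476 0.19377988] [ 0.4 -0.1 -1.2] [0.11 0.37 0.01] 0.01128904355773764
r of tcp 0.11230835458590838 al -0.0002554404287695309 b 7.617237585225557e-05 F along u -1.246289731482071
dev rotvec [0.002 0.003 0.014]
tube radius residual mm -0.1 4381
```

```bash
python3 -m creep '[{"slide":[-0.1,0.1,0],"twist":[0,0,0.17],"grip":0},{"slide":[-0.2,0.2,-0.2],"twist":[0,0,0.35],"grip":0},{"slide":[-0.2,0.2,-0.4],"twist":[0,0,0.52],"grip":0},{"slide":[-0.3,0.2,-0.4],"twist":[0,0,0.35],"grip":0},{"slide":[-0.3,0.2,-0.6],"twist":[0,0,0.17],"grip":0},{"slide":[-0.3,0.2,-0.85],"twist":[0,0,0],"grip":0},{"slide":[-0.3,0.2,-1.1],"twist":[0,0,-0.17],"grip":0},{"slide":[-0.3,0.2,-1.35],"twist":[0,0,-0.35],"grip":0},{"slide":[-0.3,0.2,-1.6],"twist":[0,0,-0.52],"grip":0},{"slide":[-0.3,0.2,-1.6],"twist":[0,0,-0.35],"grip":0},{"slide":[-0.3,0.2,-1.85],"twist":[0,0,-0.17],"grip":0},{"slide":[-0.3,0.2,-2.1],"twist":[0,0,0],"grip":0}]' 60
python3 chk.py
python3 - <<'E'
from h import *
im,W=cloud("wrist"); cv2.imwrite("pics/g_wrist.png",im["color"])
E
```

```text
clock: 25.9
position: [0.5203, 0.2186, 0.1961]
tool_rot: [0.194, 0.05, 0.98, -0.008]
ft_force: [-0.0, 0.1, -1.7]
grip_width: 0.0108
[ 0.22  0.04 -0.86  1.99  0.38  0.86  0.63] [0.52026822 0.21856234 0.1960585 ] [-0.   0.1 -1.7] [ 0.16  0.38 -0.01] 0.010788950509913683
r of tcp 0.11458618528259193 al -0.0003963470444600307 b 0.0005313098310532112 F along u -1.537727396073538
dev rotvec [0.003 0.003 0.017]
tube radius residual mm -0.14 4377
```

View pics/g_wrist.png

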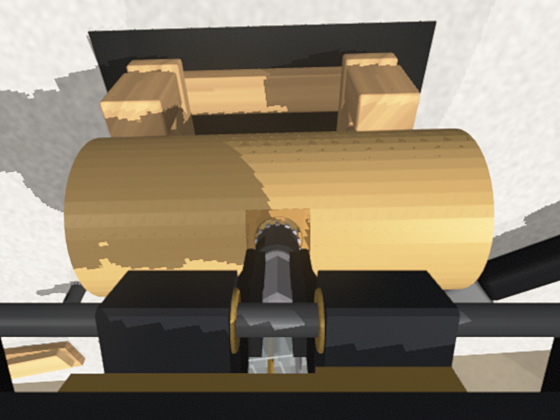

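The teeth are now at the hole's mouth (278,228), and the force has dropped to the cutter's own weight, so it is free. I'll draw it out along the axis.

```bash
python3 -m creep '[{"slide":[0.2,0.2,-3],"twist":[0,0,0],"grip":0},{"slide":[0.2,0.2,-8],"twist":[0,0,0],"grip":0},{"slide":[0.2,0.2,-18],"twist":[0,0,0],"grip":0},{"slide":[0,0,-35],"twist":[0,0,0],"grip":0},{"slide":[0,0,-60],"twist":[0,0,0],"grip":0},{"slide":[0,0,-80],"twist":[0,0,0],"grip":0},{"slide":[0,0,-80],"twist":[0,0,0],"grip":0}]' 60
python3 chk.py
python3 - <<'E'
from h import *
im,W=cloud("wrist"); cv2.imwrite("pics/i_wrist.png",im["color"])
for az in (np.pi,np.pi-.3): 
    print("az",az); 
    rel([.50,.10,.30],DOWN(az))
    rel([.579,-.204,.25],DOWN(az))
E
```

```text
clock: 26.88
position: [0.4902, 0.2222, 0.2722]
tool_rot: [0.196, 0.048, 0.979, -0.008]
ft_force: [0.4, -0.1, -1.5]
grip_width: 0.0115
[ 0.24 -0.12 -0.84  1.94  0.19  0.99  0.78] [0.49024363 0.2222225  0.27217714] [ 0.4 -0.1 -1.5] [ 0.12  0.37 -0.01] 0.011493289089572537
r of tcp 0.19647769347857072 al 0.0007227350957233607 b 0.0017353324638832953 F along u -1.565911760006112
dev rotvec [ 0.002 -0.001  0.014]
tube radius residual mm -0.13 4375
az 3.141592653589793
slide [ -31.9 -119.6  -19.8] twist [-0.016  0.39  -0.099]
slide [-113.8 -414.4   67. ] twist [-0.016  0.39  -0.099]
az 2.8415926535897933
slide [ -31.9 -119.6  -19.8] twist [0.042 0.389 0.198]
slide [-113.8 -414.4   67. ] twist [0.042 0.389 0.198]
```

View pics/i_wrist.png

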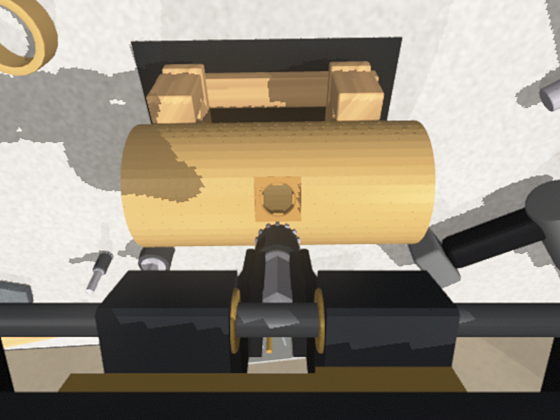

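The teeth (278,235) are clear of the hole and the tube is undisturbed. Next I carry it to above the dish, turning it upright on the way.

```bash
python3 -m creep '[{"slide":[0,-15,-10],"twist":[0,0,0],"grip":0},{"slide":[-10,-50,-10],"twist":[0,0.04,0],"grip":0},{"slide":[-20,-90,-5],"twist":[0,0.09,0.01],"grip":0},{"slide":[-32,-130,0],"twist":[0,0.14,0.02],"grip":0},{"slide":[-45,-175,10],"twist":[0,0.2,0.03],"grip":0},{"slide":[-58,-220,20],"twist":[0,0.26,0.04],"grip":0},{"slide":[-71,-265,32],"twist":[0.005,0.32,0.05],"grip":0},{"slide":[-84,-310,45],"twist":[0.01,0.36,0.05],"grip":0},{"slide":[-97,-350,55],"twist":[0.01,0.39,0.05],"grip":0},{"slide":[-108,-390,63],"twist":[0.012,0.39,0.05],"grip":0},{"slide":[-114,-414,67],"twist":[0.012,0.39,0.05],"grip":0},{"slide":[-114,-414,67],"twist":[0.012,0.39,0.05],"grip":0}]' 60
python3 - <<'E'
from h import *
T,s=pose(); print(s["joint_pos"].round(2),s["position"],s["ft_force"].round(1),s["grip_width"],T[:3,2])
im,W=cloud("wrist"); cv2.imwrite("pics/j_wrist.png",im["color"])
r=np.hypot(W[...,0]-.58,W[...,1]+.204)
rim=W[(r<.09)&(W[...,2]>.012)&(W[...,2]<.03)]
fl=W[(r<.035)&(W[...,2]<.03)]
print(len(rim),"floor z",np.nanmedian(fl[:,2]), "rim",np.nanpercentile(rim,[1,99],axis=0))
im,W=cloud("scene"); cv2.imwrite("pics/j_scene.png",im["color"])
# cutter lower end in scene
q=W[(np.hypot(W[...,0]-T[0,3],W[...,1]-T[1,3])<.03)&(W[...,2]>.12)&(W[...,2]<T[2,3]-.02)]
z=q[:,2]; print("cutter z range",np.percentile(z,[0,1,5,50,99]),"tcp",T[2,3])
for lo in np.arange(.16,.24,.006):
    k=q[(z>lo)&(z<lo+.006)]
    if len(k)>3: print(round(lo,3),len(k),k.mean(0).round(4),np.ptp(k,axis=0).round(3))
E
```

```text
clock: 28.48
position: [0.5788, -0.2055, 0.2488]
tool_rot: [-0.001, 0.076, 0.997, 0.001]
ft_force: [0.5, 0.6, -1.5]
grip_width: 0.0116
[ 0.55  0.28 -0.34  1.54  0.09  1.34  1.61] [ 0.57879824 -0.20546176  0.24879853] [ 0.5  0.6 -1.5] 0.011605839648156759 [-0.00119356  0.00123783 -0.99999852]
3886 floor z 0.006543662647415405 rim [[ 0.51498259 -0.26984694  0.01208993]
 [ 0.6374179  -0.1436178   0.01999652]]
cutter z range [0.18837174 0.18843252 0.18858027 0.19409388 0.19876526] tcp 0.2487985301842519
0.184 4 [ 0.5793 -0.1918  0.1887] [0.016 0.007 0.001]
0.19 20 [ 0.5823 -0.1905  0.1933] [0.02  0.009 0.005]
0.196 8 [ 0.5799 -0.1897  0.1978] [0.014 0.004 0.002]
```

View pics/j_scene.png

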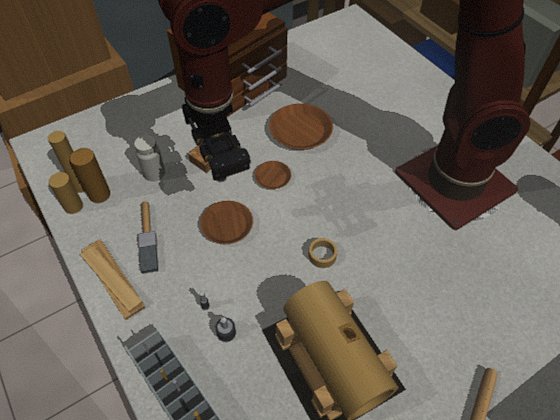

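View pics/j_wrist.png

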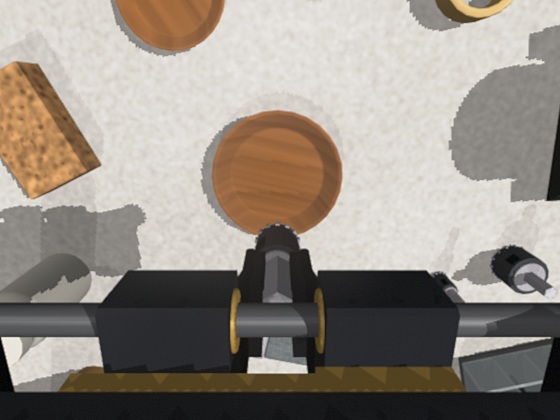

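The wrist view shows the dish (278,172) with the rim centred at about (0.577,-0.206). The TCP is at (0.579,-0.2055) with the tool vertical, and the teeth are about 60 mm below it. I'm lowering.

```bash
python3 -m creep '[{"slide":[0,0,30],"twist":[0,0,0],"grip":0},{"slide":[0,0,65],"twist":[0,0,0],"grip":0},{"slide":[0,0,100],"twist":[0,0,0],"grip":0},{"slide":[0,0,130],"twist":[0,0,0],"grip":0},{"slide":[0,0,152],"twist":[0,0,0],"grip":0},{"slide":[0,0,165],"twist":[0,0,0],"grip":0},{"slide":[0,0,170],"twist":[0,0,0],"grip":0},{"slide":[0,0,170],"twist":[0,0,0],"grip":0}]' 60
python3 - <<'E'
from h import *
T,s=pose(); print(s["joint_pos"].round(2),s["position"],s["ft_force"].round(1),s["grip_width"],T[:3,2])
im,W=cloud("scene"); cv2.imwrite("pics/k_scene.png",cv2.resize(im["color"][150:290,130:320],None,fx=4,fy=4,interpolation=cv2.INTER_CUBIC))
q=W[(np.hypot(W[...,0]-T[0,3],W[...,1]-T[1,3])<.0145)&(W[...,2]>.0095)&(W[...,2]<.05)]
print(len(q),np.percentile(q[:,2],[0,2,10,50]) if len(q) else 0)
E
```

```text
clock: 29.58
position: [0.5796, -0.2016, 0.0803]
tool_rot: [0.0, 0.074, 0.997, 0.001]
ft_force: [0.4, -0.0, -1.1]
grip_width: 0.0112
[ 0.53  0.42 -0.33  1.72  0.15  1.02  1.57] [ 0.57959939 -0.20164373  0.08031384] [ 0.4 -0.  -1.1] 0.011209162476715294 [ 7.35841684e-04  1.83139301e-03 -9.99998052e-01]
0 0
```

View pics/k_scene.png

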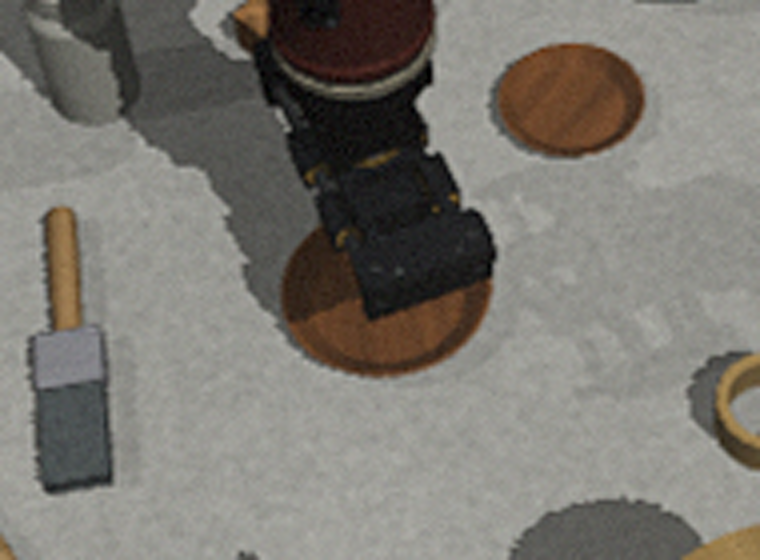

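```bash
python3 -m creep '[{"slide":[0,-2,5],"twist":[0,0,0],"grip":0},{"slide":[0,-3,9],"twist":[0,0,0],"grip":0},{"slide":[0,-3,11],"twist":[0,0,0],"grip":0},{"slide":[0,-3,12],"twist":[0,0,0],"grip":0},{"slide":[0,-3,13],"twist":[0,0,0],"grip":0},{"slide":[0,-3,13],"twist":[0,0,0],"grip":0}]' 60
python3 chk.py | head -1
```

```text
clock: 30.38
position: [0.5794, -0.2047, 0.0676]
tool_rot: [0.001, 0.074, 0.997, 0.001]
ft_force: [1.0, 0.1, 0.1]
grip_width: 0.0112
[ 0.53  0.44 -0.32  1.73  0.16  1.    1.57] [ 0.57938093 -0.20474118  0.06760501] [1.  0.1 0.1] [ 0.11 -0.13 -0.04] 0.011204893645102043
```

```bash
python3 -m creep '[{"slide":[0,0,0.5],"twist":[0,0,0],"grip":0},{"slide":[0,0,1],"twist":[0,0,0],"grip":0},{"slide":[0,0,1],"twist":[0,0,0],"grip":0},{"slide":[0,0,1],"twist":[0,0,0],"grip":0}]' 60
python3 chk.py | head -1
```

```text
clock: 30.92
position: [0.5794, -0.2047, 0.0667]
tool_rot: [0.001, 0.074, 0.997, 0.001]
ft_force: [-0.6, 0.0, -1.2]
grip_width: 0.0112
[ 0.53  0.44 -0.32  1.73  0.16  1.    1.57] [ 0.57940594 -0.20473874  0.06667399] [-0.6  0.  -1.2] [-0.01 -0.16  0.03] 0.01123806814846841
```

```bash
python3 -m creep '[{"slide":[0,0,0.5],"twist":[0,0,0],"grip":0},{"slide":[0,0,1],"twist":[0,0,0],"grip":0},{"slide":[0,0,1.5],"twist":[0,0,0],"grip":0},{"slide":[0,0,1.5],"twist":[0,0,0],"grip":0}]' 60
python3 chk.py | head -1
```

```text
clock: 31.48
position: [0.5795, -0.2048, 0.0654]
tool_rot: [0.001, 0.074, 0.997, 0.001]
ft_force: [-1.1, 0.0, 3.8]
grip_width: 0.0111
[ 0.53  0.44 -0.32  1.73  0.16  1.    1.57] [ 0.57950057 -0.20476737  0.06540674] [-1.1  0.   3.8] [ 0.19  0.13 -0.03] 0.01110689567840771
```

Contact: +3.8 N at z=0.0654, the expected height. I'll seat it lightly, then open slowly.

```bash
python3 -m creep '[{"slide":[0,0,0.4],"twist":[0,0,0],"grip":0},{"slide":[0,0,0.4],"twist":[0,0,0],"grip":0},{"slide":[0,0,0.4],"twist":[0,0,0],"grip":0}]' 20
python3 chk.py | head -1
python3 -m creep '[{"slide":[0,0,0],"twist":[0,0,0],"grip":13},{"slide":[0,0,0],"twist":[0,0,0],"grip":16},{"slide":[0,0,0],"twist":[0,0,0],"grip":22},{"slide":[0,0,0],"twist":[0,0,0],"grip":30},{"slide":[0,0,0],"twist":[0,0,0],"grip":36},{"slide":[0,0,0],"twist":[0,0,0],"grip":36}]'
python3 - <<'E'
from h import *
T,s=pose(); print(s["position"],s["ft_force"].round(1),s["grip_width"])
im,W=cloud("wrist"); cv2.imwrite("pics/l_wrist.png",im["color"])
E
```

```text
clock: 31.9
position: [0.5796, -0.2048, 0.0654]
tool_rot: [0.001, 0.074, 0.997, 0.001]
ft_force: [-1.4, 0.8, 4.8]
grip_width: 0.0116
[ 0.53  0.44 -0.32  1.73  0.16  1.    1.57] [ 0.57963047 -0.20476716  0.06539887] [-1.4  0.8  4.8] [ 0.25  0.33 -0.  ] 0.011589279089708254
clock: 32.7
position: [0.5796, -0.2048, 0.0654]
tool_rot: [0.001, 0.074, 0.997, 0.001]
ft_force: [0.4, 0.1, 1.0]
grip_width: 0.0347
[ 0.57962062 -0.20475224  0.06538687] [0.4 0.1 1. ] 0.034704268681872444
```

View pics/l_wrist.png

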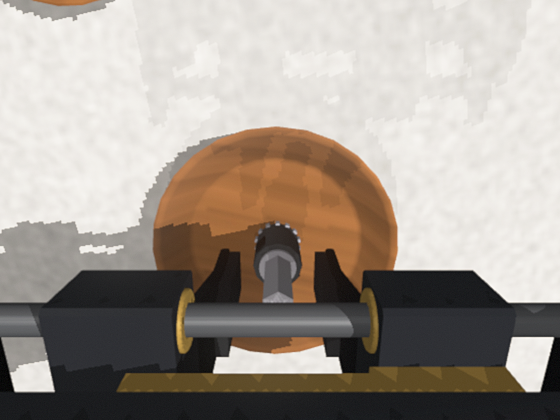

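The cutter stands free between the open fingers (cup at (278,252)), inside the dish. I'm retreating straight up.

```bash
python3 -m creep '[{"slide":[0,0,-5],"twist":[0,0,0],"grip":50},{"slide":[0,0,-20],"twist":[0,0,0],"grip":60},{"slide":[0,0,-50],"twist":[0,0,0],"grip":60},{"slide":[0,0,-90],"twist":[0,0,0],"grip":60},{"slide":[0,0,-130],"twist":[0,0,0],"grip":60},{"slide":[40,0,-160],"twist":[0,0,0],"grip":60},{"slide":[90,0,-180],"twist":[0,0,0],"grip":60},{"slide":[130,0,-180],"twist":[0,0,0],"grip":60},{"slide":[130,0,-180],"twist":[0,0,0],"grip":60}]'
python3 - <<'E'
from h import *
T,s=pose(); print(s["position"],s["ft_force"].round(1),s["joint_pos"].round(2))
for n in ["wrist","top","scene"]:
    im,W=cloud(n); cv2.imwrite(f"pics/m_{n}.png",im["color"])
    r=np.hypot(W[...,0]-.578,W[...,1]+.205)
    c=W[(r<.035)&(W[...,2]>.015)&(W[...,2]<.09)]
    if len(c)>3:
        sh=c[c[:,2]>.045]; print(n,len(c),"zmax",c[:,2].max().round(4),"shank",sh.mean(0).round(4),"top end",c[c[:,2]>.066].mean(0).round(4))
    rim=W[(r<.09)&(r>.05)&(W[...,2]>.008)&(W[...,2]<.03)]
    if len(rim)>3: lo,hi=np.percentile(rim,[.5,99.5],axis=0); print("  dish c",((lo+hi)/2).round(4),(hi-lo).round(3))
    if n!="wrist":
        for q in ["offcut","spare_wide","spare_narrow"]:
            for d in nets.outline_of(n,q)[:1]:
                p=W[d["mask"]]; p=p[~np.isnan(p[:,0])]; lo,hi=np.percentile(p,[2,98],axis=0); print("  ",q,((lo+hi)/2).round(3))
        o,ex,ey,u,R=tubeframe(); L=W-o; t=(abs(L@ey)<.13)&(abs(L@ex)<.06)&(L[...,2]>.02); p=L[t]
        d=p@ex; rr=np.hypot(d,p[:,2]); a=p@ey; print("  tube res",np.median(rr)-.055,"ends",np.percentile(a,[.5,99.5]), "bias x",np.median(rr[d>.02])-.055,np.median(rr[d<-.03])-.055)
E
```

```text
clock: 33.88
position: [0.4489, -0.1859, 0.247]
tool_rot: [0.002, 0.075, 0.997, -0.0]
ft_force: [0.1, -0.2, 0.8]
grip_width: 0.0597
[ 0.44890392 -0.18585459  0.24701516] [ 0.1 -0.2  0.8] [ 0.64  0.01 -0.34  1.84  0.    1.29  1.72]
wrist 377 zmax 0.0453 shank [ 0.5719 -0.2043  0.0453] top end [nan nan nan]
  dish c [ 0.578  -0.2067  0.014 ] [0.128 0.127 0.012]
top 64 zmax 0.0765 shank [ 0.5775 -0.2018  0.0676] top end [ 0.5783 -0.2025  0.0718]
  dish c [ 0.5798 -0.1995  0.015 ] [0.127 0.121 0.014]
   offcut [ 0.43  -0.004  0.014]
   spare_wide [0.717 0.038 0.034]
  tube res -0.0003069672545057342 ends [-0.11816566  0.12061779] bias x -0.00014516468446666014 -0.00023726318937714735
scene 141 zmax 0.0742 shank [ 0.5804 -0.1985  0.0632] top end [ 0.5798 -0.1998  0.0709]
  dish c [ 0.5787 -0.2025  0.0144] [0.126 0.129 0.013]
   offcut [ 0.434 -0.001  0.017]
   spare_wide [0.57  0.221 0.098]
   spare_narrow [ 0.729 -0.035  0.035]
  tube res 0.00037800424777652275 ends [-0.11546499  0.12316564] bias x 0.00031473672206397407 0.00035610822340528814<stdin>:8: RuntimeWarning: Mean of empty slice.
  ret = um.true_divide(
```

View pics/m_wrist.png

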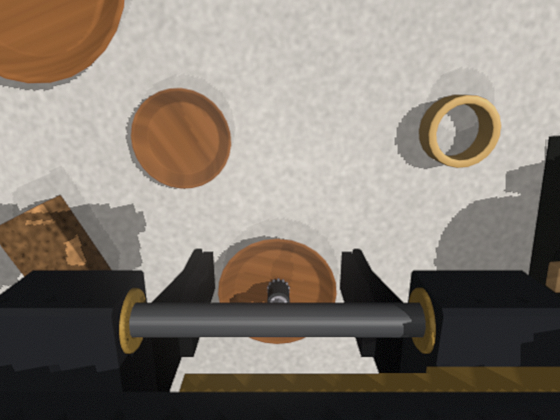

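View pics/m_scene.png

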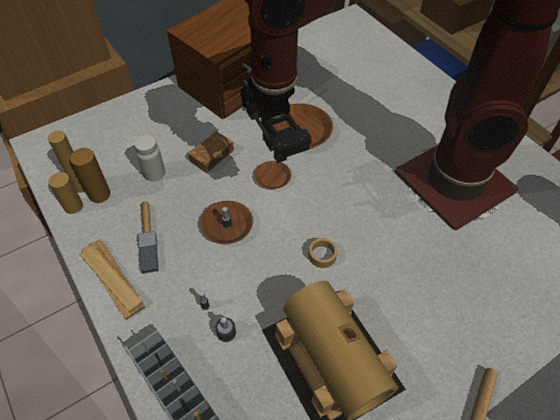

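The cutter stands upright in the dish (scene (226,216)), with its top at z≈0.072, which is the 6 mm floor plus 66 mm. The tube and spares look unmoved and the robot is clear.

```bash
python3 -c "
from bench import manip
print(manip.finish_job())"
```

```text
the job is handed in; nothing more can be done
None
```

The cutter is out of the tube and standing upright, teeth down and released, in the 132 mm dish. I handed the job in at about 34 s of the 72 s; no verdict was reported.

**What I did:** I gripped the shank at 60 N and worked it out along its 22.5° axis, twisting about half a radian each way at about 2 mm per cycle. The pull read 6–7.5 N at the end of each cycle, under the 9 N that lifts the tube. I then carried it over, lowered it until it touched at about 4 N, pressed to about 5 N, opened the fingers and backed away.

**Last checks:**
- **Cutter:** its top is at about 0.072 m, which fits the 6 mm floor plus its 66 mm height. Its axis is within about 5 mm of the dish's centre and it looked upright in the pictures; I did not measure the final tilt.
- **Tube:** its fit agreed with the start to about 0.5 mm across, with the ends within about 3 mm lengthwise (camera tolerance).
- **Other pieces:** the offcut measured within 3 mm of its start in both views. The wide spare was unchanged in the top view and the narrow spare in the scene view.

**What went wrong or disagreed:**
- **Joint limits:** my first half turn went the wrong way and drove joints 2, 3 and 7 to the edge of their ranges. I undid it and turned the other way.
- **Spare readings:** the network once took the tube for `spare_wide` in the scene view, but the picture shows that spare in place. It did not find `spare_narrow` in the last top view.

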